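Turn over the served table's tile

TASK

The blue table has been served: turn its tile over, white face up, by pushing alone. With the fingertips push the blue tile along the upper deck of the dark wooden stand so that it tips nose-down onto the ramp and, pushed on against the low step at the ramp's foot, tips up and flips over to lie flat and still on the landing. Never lift or carry it, and leave the yellow tile and everything else on the table as they are.

Things in the scene. Friction and masses are not known exactly. Their poses are not given: they have to be found in the camera images.
- stand: Fixed dark-wood turn-over stand, 316 long (x) x 186 wide (y) mm. Origin: at table height, mid-width, 24 short of the step. x points in the push direction (level, from upper deck to landing), z up. Along x in mm: upper deck -154 to -22, top 58 above the table; ramp down, -22 to +10; flat trough floor, +10 to +24, 8 above the table; landing +24 to +154; end strip. No side walls. Two lanes, centred near y = -47 and +47, one tile in each.
- deck_edge (a point): Middle of the upper deck's front edge (brass strip), 58 above the table; axes as the stand. From here a straight ramp over the whole width falls at 57 degrees, 60 long down the slope, to the 14 wide grey trough floor, 50 below the deck.
- step_edge (a point): Middle of the step's upper edge (brass strip), 20 above the table; axes as the stand. The upright step face below it is 12 high; beyond it the flat landing runs 130 at the same height to an end strip 8 thick that stands 2 above the landing.
- blue_tile: Loose rigid tile, 80 (x, along the push) x 70 x 10 mm, about 40 g: blue face +z, white face -z. Origin at its centre. Starts flat on the deck, blue up, in either lane, x within 7 degrees of the stand's, leading edge 6 to 36 short of the deck edge. Past half its length it tips onto the ramp; nose at the step, it lies at 57 degrees, tail 20 beyond the deck edge; pushed on (rising a little as it goes) it passes upright and falls over.
- yellow_tile: The same tile with a yellow top face, lying in the other lane of the upper deck. Origin at its centre. Not to be moved.
- green_bottle: Green glass bottle, 62 diameter, 235 tall, standing left of the stand. Origin: centre of its underside. Bystander.
- brown_bottle: Brown glass bottle, 62 diameter, 235 tall, standing on the left. Origin: centre of its underside. Bystander.
- water_bottle: Clear bottle with green cap and blue label, 66 diameter, 220 tall, standing on the right. Origin: centre of its underside. Bystander.
- shot_glass: Small glass, 44 diameter, 55 tall, standing close beside the stand on the side away from the robot. Origin: centre of its underside. Bystander.
- side_plate: White plate, 170 diameter, 20 tall, on the left. Origin: centre of its underside. Bystander.
- snack_tray: Open cardboard tray, 130 x 90 x 35, on the right. Origin: centre of its underside. Bystander.
- marker: White marker pen with orange cap, 125 long (x), 16 thick, lying beside the stand on the side away from the robot. Origin: middle of its barrel, on its axis. Bystander.
Not all that is in view belongs to the job. Leave any red look-alike of the blue_tile alone.

How it is judged:
By the outcome, as a careful person would: the job done as asked, in the order asked, and still so for the second after the job is handed in, with the robot touching nothing.
It also fails if it takes over 38 s, if anything falls off the work surface, if the arm or the gripper's body presses on something with over 40 N, if the wrist force passes 120 N, or if a joint passes its speed limit or range.

ROBOT

A 6-joint arm with a two-finger parallel gripper is mounted at the origin on the work surface. World frame = base frame: x ahead of the robot, y to its left, z up, the work surface at z = 0. Lengths are in m, angles in degrees, forces in N, time in s.
With the tool pointing down it reaches from about 0.375 to 0.9 m from the base axis. Payload 3.1 kg.
Tool frame: the origin (TCP) lies at the very end of the fingers, on their centre line; the grasp point (between the pads) lies 19 mm behind it; z points along the fingers, y is the line along which they close (so a half turn about z gives the same grasp; the last joint's range is limited). The gripper opens to 87 mm and grips with 3 to 60 N. Pads are 19 mm wide; open, the fingers measure 117 mm over their backs; the gripper's body (75 mm by 190 mm) begins 51 mm behind the grasp point.
Start: joints at [-85.8, 30.224, 82.088, -0, 67.689, -10.227], TCP at [0.156, -0.605, 0.223] pointing down, gripper open.
Joint ranges: [-176.69, 176.69], [-43.24, 126.21], [12.49, 139.97], [-82, 262], [0, 151.66], [-163.58, 163.58]. Speed limits (degrees/s): [159.86, 159.86, 180, 180, 180, 180].

INTERFACE

Orientations are given as a 3x3 rotation matrix whose columns are the frame's x, y, z axes.
In Python, from rig import bot, imaging gives the robot as it stands.
- The arm moves only by the tool drive_tool, never from a script. Its argument "deltas" is text: rows parted by semicolons, each of 5 numbers parted by spaces: the finger opening in mm, from 0 to 87, then the shift along the world's x, y, z in mm, then the turn about the world's z in rad. In form: jaw dx dy dz twist; .... A call has 1 to 12 rows; each row is the pose to reach, as a shift and turn from the pose commanded when the call began; what a row does not reach only later rows make up. A row lasts 1/10 s, in which the tool goes at most 50 mm and 8.59 degrees, less where a joint would pass 70% of its speed; a pose out of reach is approached as far as the arm can. A call with a gripper value outside its range is refused whole. The fingers move at their own pace and stop on an object; the grip force is fixed at half the most. Time passes only in rows, so rows that repeat a pose let the fingers close. It gives the time, the measured TCP pose, the force, the opening and the grip force at its end, in the units of the state.
- bot.read_state(): the state, without advancing time (a new reading comes with each control period).
- imaging.capture(name): name is "scene" or "top"; returns the picture (384x512x3 uint8, red, green, blue); there is no depth.
- imaging.camera_model(name): a dict with "fx", "fy", "cx", "cy" (pixels), "T" (4x4, takes a point from camera to world coordinates). Camera axes: x right, y down, z forward; pixel columns grow to the right and rows downward; lengths in m; the calibration is good to about 2 mm. A picture is of the moment at which its call begins. camera_model takes no time and is no camera call.
- bot.hand_in(): hands the job in; it is judged then, once.
The state is a dict: "time_s": time; "joint_positions": joint angles; "qvel": joint speeds; "tau": joint torques, N m; "position": TCP position; "tcp_rot": TCP orientation; "force": force on the tool from outside, world axes, zero at the start; "moment": the same for the moment, N m; "opening": opening from 0.0 (shut) to 1.0 (fully open); "grasp_force": force on a finger pad.
Only numpy, scipy, OpenCV 4.12 (cv2) and the standard library are available. Lean on these libraries where they do the work, as an engineer would, in place of code of your own. Each camera call takes 0.05 s, during which the arm holds its last target. There are 200 camera calls.

## Working session

There is one attempt and no reset: what is moved stays moved. The work goes in short steps, Python scripts to look and compute and a tool call to move; the robot and the scene stay as the last step left them, time stands still between calls to the robot, and variables do not carry over. Pictures are saved under pics/ and viewed, at most 10 in all, crops included, and the job is handed in when it is done.

Besides the shell and the picture viewer there is one more tool, called by a JSON object that holds its "name" and its "arguments". drive_tool: Moves the arm, as the interface text tells. Its arguments: {"type":"object","properties":{"deltas":{"type":"string"}},"required":["deltas"]}

```bash
mkdir -p pics; python3 - <<'E'
from rig import bot, imaging
import cv2
for n in("scene","top"):
    im=imaging.capture(n); cv2.imwrite(f"pics/{n}0.png",im[:,:,::-1]); m=imaging.camera_model(n); print(n,m)
s=bot.read_state(); print(s)
E
```

```text
scene {'fx': 392.2015488868484, 'fy': 392.2015488868484, 'cx': 255.55474424300576, 'cy': 189.82872392495085, 'T': array([[-0.38542774,  0.76988106, -0.50865373,  1.21109281],
       [ 0.9226178 ,  0.3126395 , -0.22590469,  0.3055617 ],
       [-0.01489449, -0.55636292, -0.83080591,  1.07816357],
       [ 0.        ,  0.        ,  0.        ,  1.        ]])}
top {'fx': 444.8253504955629, 'fy': 444.8253504955629, 'cx': 251.33294724823872, 'cy': 191.78458727135285, 'T': array([[-0.00305157, -0.99770065,  0.06770601,  0.47820453],
       [-0.99997035,  0.00352322,  0.00684781,  0.02493984],
       [-0.00707061, -0.0676831 , -0.99768181,  1.74912963],
       [ 0.        ,  0.        ,  0.        ,  1.        ]])}
{'time_s': 0.1, 'joint_positions': array([-8.58004634e+01,  3.02734339e+01,  8.21490412e+01, -6.88859840e-05,
        6.76890431e+01, -1.02249472e+01]), 'qvel': array([-0.0404248 , -0.02925094, -0.17829299,  0.04908063,  0.00801694,
       -0.01914493]), 'tau': array([ 1.82640115e-04, -4.40986884e+01, -1.77151179e+01,  6.35734177e-02,
        5.33962506e-02, -4.15778038e-05]), 'position': array([ 0.155694  , -0.60461874,  0.22167171]), 'tcp_rot': array([[ 9.68476713e-01,  2.49104067e-01, -1.43641378e-04],
       [ 2.49103871e-01, -9.68474829e-01,  1.94105116e-03],
       [ 3.44410680e-04, -1.91564447e-03, -9.99998106e-01]]), 'force': array([ 0.4572036 ,  0.15452882, -0.44552538]), 'moment': array([ 0.00752198,  0.01247387, -0.02622281]), 'grasp_force': 0.0, 'opening': 1.0011578437235833}
```

View pics/scene0.png

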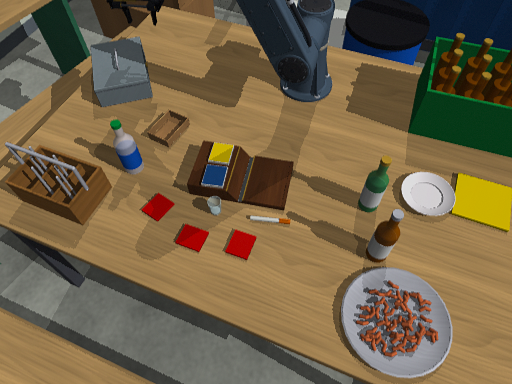

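View pics/top0.png

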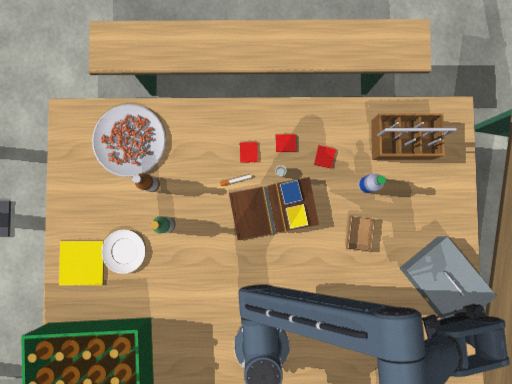

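The scene view shows the blue tile at (214,176) and the yellow at (222,153), both on the upper deck. The top view shows them at (291,193) and (297,216), with the landing to the left, so the push goes roughly along +y. The candidates are the blue tile, the yellow tile in the other lane, three red look-alikes on the table (top view, 249,152 / 286,142 / 325,156) and a yellow napkin. Only the blue one on the deck fits.

```bash
cat > h.py <<'E'
from rig import bot, imaging
import cv2, numpy as np
def cast(n,uv,z):
    m=imaging.camera_model(n); T=m["T"]
    uv=np.atleast_2d(uv).astype(float)
    d=np.c_[(uv[:,0]-m["cx"])/m["fx"],(uv[:,1]-m["cy"])/m["fy"],np.ones(len(uv))]@T[:3,:3].T
    return T[:3,3]+d*((z-T[2,3])/d[:,2])[:,None]
def rect(n,mask,z):
    cs,_=cv2.findContours(mask.astype(np.uint8),cv2.RETR_EXTERNAL,cv2.CHAIN_APPROX_NONE)
    c=max(cs,key=cv2.contourArea)[:,0]
    p=cast(n,c,z)[:,:2]*1000
    return cv2.minAreaRect(p.astype(np.float32)),c.mean(0)
E
python3 - <<'E'
from h import *
for n in("scene","top"):
    im=cv2.imread(f"pics/{n}0.png"); hsv=cv2.cvtColor(im,cv2.COLOR_BGR2HSV); H,S,V=cv2.split(hsv)
    roi=np.zeros(H.shape,bool)
    if n=="top": roi[170:245,225:325]=1
    else: roi[135:215,185:300]=1
    for k,m in(("blue",(H>100)&(H<130)&(S>120)&(V>60)),("yel",(H>20)&(H<35)&(S>180)&(V>150))):
        r,c=rect(n,m&roi,.068); print(n,k,r,c,cv2.boxPoints(r).round(1).tolist())
im=cv2.imread("pics/top0.png")[160:250,220:330]
a=cv2.resize(im,None,fx=6,fy=6,interpolation=cv2.INTER_CUBIC); cv2.imwrite("pics/c1.png",a)
im=cv2.imread("pics/scene0.png")[130:230,180:300]
a=cv2.resize(im,None,fx=6,fy=6,interpolation=cv2.INTER_CUBIC); cv2.imwrite("pics/c2.png",a)
E
```

```text
scene blue ((588.0698852539062, -113.85493469238281), (74.5177001953125, 64.54002380371094), 13.206886291503906) [214.06944444 174.91666667] [[544.4000244140625, -91.0], [559.2000122070312, -153.8000030517578], [631.7000122070312, -136.8000030517578], [617.0, -73.9000015258789]]
scene yel ((496.5344543457031, -134.32672119140625), (73.69408416748047, 64.09968566894531), 11.540177345275879) [220.61764706 152.02941176] [[454.0, -110.30000305175781], [466.79998779296875, -173.10000610351562], [539.0, -158.39999389648438], [526.2000122070312, -95.5999984741211]]
top blue ((591.8598022460938, -112.95890808105469), (71.64134216308594, 61.6438102722168), 13.425786972045898) [290.84615385 192.09230769] [[549.9000244140625, -91.30000305175781], [564.2000122070312, -151.3000030517578], [633.9000244140625, -134.60000610351562], [619.5, -74.69999694824219]]
top yel ((499.64105224609375, -134.46702575683594), (70.2352066040039, 62.947933197021484), 10.834856986999512) [296.546875 216.09375 ] [[459.20001220703125, -110.19999694824219], [471.1000061035156, -172.0], [540.0, -158.8000030517578], [528.2000122070312, -97.0]]
```

View pics/c1.png

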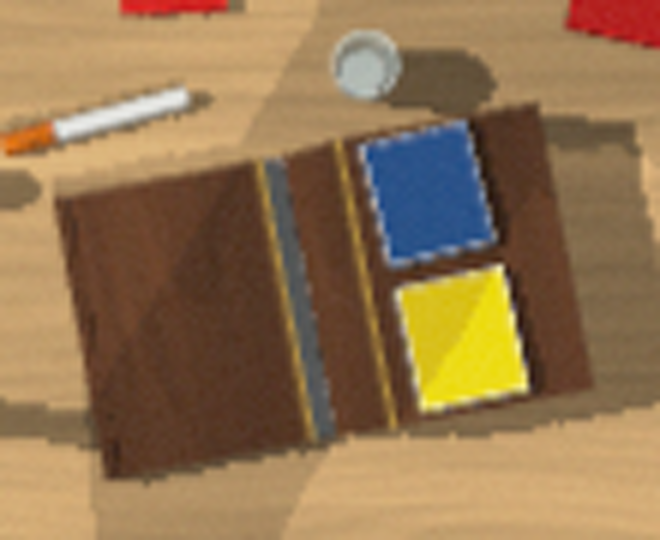

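View pics/c2.png

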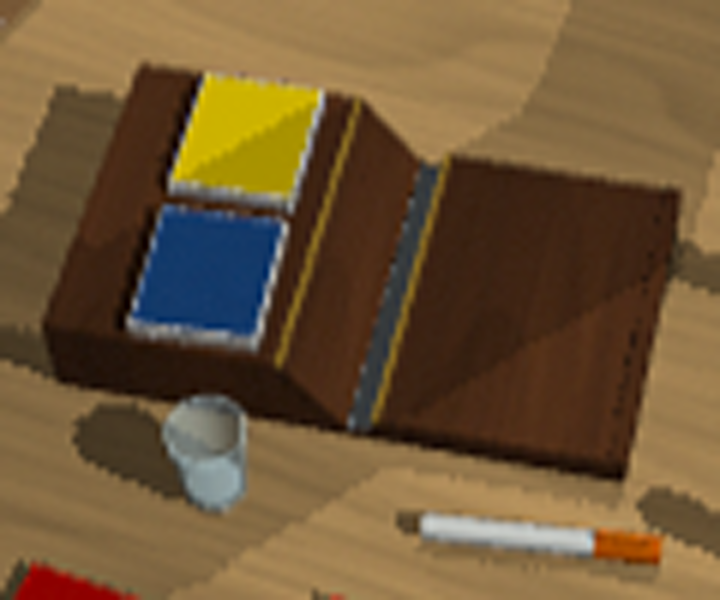

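The crops confirm it: blue tile in the far lane at crop (428,193), with the deck edge brass line from (340,142) to (393,428) and the step line from (262,162) to (312,440). The shot glass stands beside the deck at (366,66). Next I'll work out the stand frame.

```bash
python3 - <<'E'
from h import *
f=lambda p:(np.array(p,float)+.5)/6-.5
T=lambda p,z:cast("top",f(p)+[220,160],z)[:,:2]*1000
S=lambda p,z:cast("scene",f(p)+[180,130],z)[:,:2]*1000
for nm,a,b,L,M in(("top",[[340,142],[393,428]],[[262,162],[312,440]],T,0),("scene",[[280,362],[357,103]],[[376,420],[448,158]],S,0)):
    A=L(a,.058);B=L(b,.020); e=A[0]-A[1]; e2=B[0]-B[1]
    print(nm,A.round(1).tolist(),B.round(1).tolist(),np.linalg.norm(e),np.linalg.norm(e2),[np.degrees(np.arctan2(v[1],v[0])) for v in(e,e2)], A.mean(0),B.mean(0))
print("glass",T([[366,66]],.055))
# stand frame (mean of both views filled from edges)
D=(T([[340,142],[393,428]],.058).mean(0)+S([[280,362],[357,103]],.058).mean(0))/2
P=(T([[262,162],[312,440]],.02).mean(0)+S([[376,420],[448,158]],.02).mean(0))/2
ux=(P-D)/np.linalg.norm(P-D); print("D",D,"P",P,"dist",np.linalg.norm(P-D),"dir",np.degrees(np.arctan2(ux[1],ux[0])))
E
```

```text
top [[625.3, -58.6], [444.0, -90.8]] [[615.7, -9.7], [435.7, -41.1]] 184.07185019354947 182.72630251195238 [np.float64(10.071864929540661), np.float64(9.88704585110427)] [534.64318603 -74.68493822] [525.70280203 -25.40219004]
scene [[621.4, -56.8], [445.7, -91.0]] [[613.9, -7.1], [435.1, -40.6]] 179.01132444580495 181.86032014242068 [np.float64(11.021472691874072), np.float64(10.602162375032517)] [533.52469814 -73.93641355] [524.48851607 -23.83598754]
glass [[674.12232765 -75.65208864]]
D [534.08394208 -74.31067588] P [525.09565905 -24.61908879] dist 50.49795104132574 dir 100.25288092763996
```

{"name": "drive_tool", "arguments": {"deltas": "40 0 0 50 0; 40 40 38 60 0.13; 40 80 76 60 0.26; 40 120 114 60 0.39; 40 160 152 60 0.52; 40 200 190 60 0.65; 40 240 229 60 0.78; 40 275 263 60 0.91; 40 310 297 60 1.04; 40 345 330 60 1.17; 40 380 364 60 1.30; 40 413 395 60 1.43"}}

```text
time_s: 1.3
position: [0.5535, -0.2237, 0.2822]
tcp_rot: [[-0.116, 0.993, -0.001], [0.993, 0.116, 0.0], [0.0, -0.001, -1.0]]
force: [1.5, -0.7, -0.3]
opening: 0.459
grasp_force: 0.0
```

{"name": "drive_tool", "arguments": {"deltas": "30 33 32 0 0.068; 30 33 32 -45 0.068; 30 33 32 -90 0.068; 30 33 32 -135 0.068; 30 33 32 -165 0.068; 30 33 32 -180 0.068; 30 33 32 -180 0.068; 30 33 32 -180 0.068"}}

```text
time_s: 2.1
position: [0.5857, -0.1936, 0.1025]
tcp_rot: [[-0.178, 0.984, -0.0], [0.984, 0.178, 0.0], [0.0, -0.0, -1.0]]
force: [-0.2, -0.6, 0.3]
opening: 0.347
grasp_force: 0.0
```

```bash
python3 - <<'E'
from h import *
ims=[imaging.capture(n)[:,:,::-1] for n in("scene","top")]
a=cv2.resize(ims[0][110:230,170:310],None,fx=4,fy=4,interpolation=cv2.INTER_CUBIC)
b=cv2.resize(ims[1][150:250,220:340],None,fx=2,fy=2,interpolation=cv2.INTER_CUBIC)
o=np.zeros((480,800,3),np.uint8);o[:,:560]=a;o[:200,560:]=b;cv2.imwrite("pics/c3.png",o)
s=bot.read_state();print(s["position"],s["force"],s["tcp_rot"][:,1])
E
```

```text
[ 0.5864996  -0.19412223  0.10386378] [-0.43381168  0.15051817  0.52741054] [0.9840257  0.17801476 0.00204282]
```

View pics/c3.png

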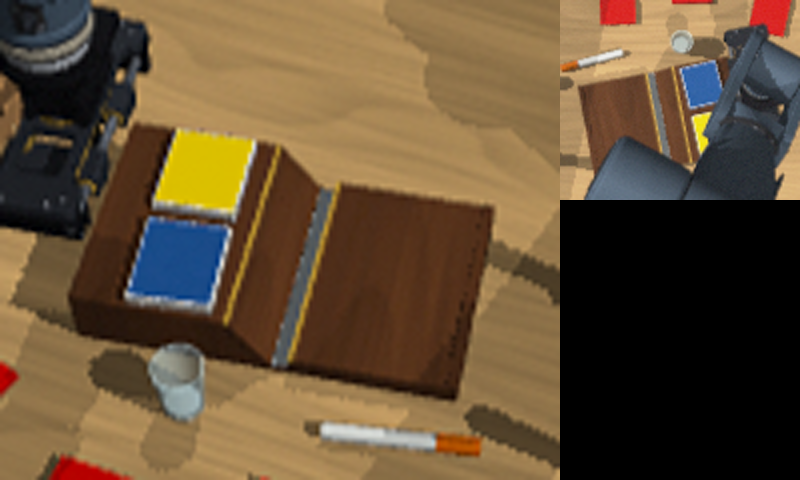

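The gripper hovers behind the deck and both tiles are undisturbed, blue at (180,262). The TCP is about 15 mm short of the point I wanted, so I'll shift it and then lower.

{"name": "drive_tool", "arguments": {"deltas": "30 15 16 0 0; 30 15 16 0 0; 30 15 16 -20 0; 30 15 16 -36 0; 30 15 16 -40 0; 30 15 16 -40 0; 30 15 16 -40 0"}}

```text
time_s: 2.9
position: [0.6011, -0.1782, 0.0636]
tcp_rot: [[-0.178, 0.984, 0.002], [0.984, 0.178, -0.001], [-0.001, 0.001, -1.0]]
force: [0.6, 0.0, -0.1]
opening: 0.345
grasp_force: 0.0
```

{"name": "drive_tool", "arguments": {"deltas": "30 -1.4 8 -1 0; 30 -2.5 14 -1 0; 30 -3.2 18 -1 0; 30 -4 22 -1 0; 30 -4.7 26 -1 0; 30 -5.4 30 -1 0; 30 -6.1 34 -1 0; 30 -6.9 38 -1 0; 30 -7.6 42 -1 0; 30 -8.3 46 -1 0; 30 -9 50 -1 0; 30 -9 50 -1 0"}}

```text
time_s: 4.1
position: [0.5912, -0.1268, 0.0614]
tcp_rot: [[-0.179, 0.984, -0.001], [0.984, 0.179, 0.001], [0.001, -0.001, -1.0]]
force: [0.8, -0.0, 0.2]
opening: 0.346
grasp_force: 0.0
```

```bash
cat > snap.py <<'E'
from h import *; import sys
im=imaging.capture("scene")[:,:,::-1]
cv2.imwrite(sys.argv[1],cv2.resize(im[100:230,160:320],None,fx=4,fy=4,interpolation=cv2.INTER_CUBIC))
s=bot.read_state();print(s["time_s"],s["position"],s["force"])
E
python3 snap.py pics/c4.png
```

```text
4.15 [ 0.59132004 -0.12714888  0.061459  ] [0.25493503 0.9101214  0.15732798]
```

View pics/c4.png

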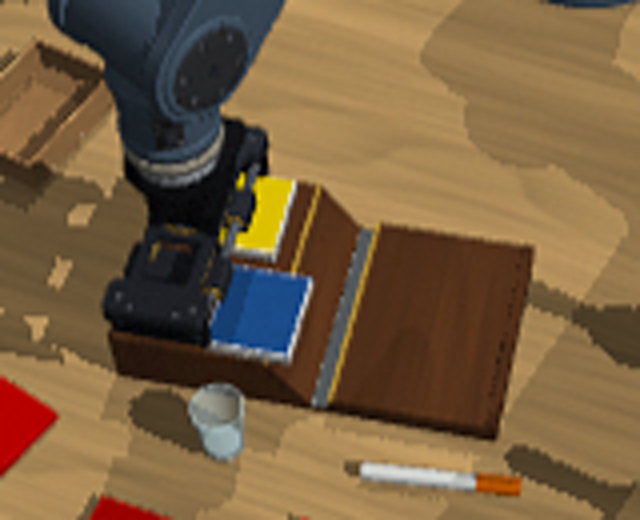

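The blue tile is pushed squarely and its nose overhangs the deck edge (corner at 312,280). Yellow hasn't moved. I'll push on slowly through the tip.

{"name": "drive_tool", "arguments": {"deltas": "30 -0.7 4 0 0; 30 -1.4 8 0 0; 30 -2.0 11 0 0; 30 -2.5 14 0 0; 30 -3.1 17 0 0; 30 -3.6 20 0 0; 30 -4.2 23 0 0; 30 -4.7 26 0 0; 30 -5.3 29 0 0; 30 -5.8 32 0 0; 30 -5.8 32 0 0; 30 -5.8 32 0 0"}}

```text
time_s: 5.35
position: [0.5857, -0.0954, 0.0615]
tcp_rot: [[-0.178, 0.984, -0.0], [0.984, 0.178, 0.0], [0.0, -0.0, -1.0]]
force: [0.2, 0.2, 0.1]
opening: 0.348
grasp_force: 0.0
```

```bash
python3 snap.py pics/c5.png
```

```text
5.4 [ 0.58571977 -0.0955409   0.06151303] [-0.88584066 -0.21916951  0.39685383]
```

View pics/c5.png

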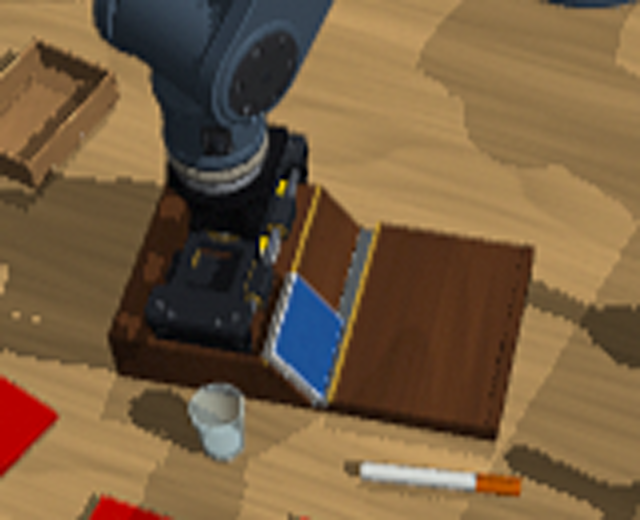

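The tile lies on the ramp with its nose at the step, (325,400) to (350,300). I'll push on with a slight rise.

{"name": "drive_tool", "arguments": {"deltas": "30 -1.2 6.5 3 0; 30 -2.3 13 5 0; 30 -3.5 19.5 6 0; 30 -4.7 26 7 0; 30 -5.9 32.5 8 0; 30 -7.1 39 9 0; 30 -8.2 45 9 0; 30 -9.2 51 10 0; 30 -10.2 56 10 0; 30 -11 61 10 0; 30 -12 66 10 0; 30 -12.8 71 10 0"}}

```text
time_s: 6.6
position: [0.574, -0.0251, 0.0768]
tcp_rot: [[-0.179, 0.984, 0.004], [0.984, 0.179, -0.002], [-0.003, 0.003, -1.0]]
force: [-6.6, -0.8, 28.3]
opening: 0.345
grasp_force: 16.5
```

```bash
python3 snap.py pics/c6.png
```

```text
6.65 [ 0.57375797 -0.02399309  0.07671309] [-6.38181669  0.82180269 29.68313707]
```

View pics/c6.png

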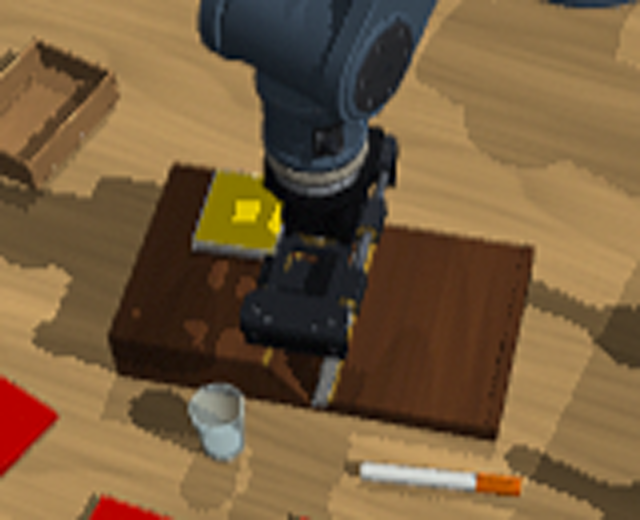

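The fingertips read 28 N upward at z 77, so they've ridden up onto the tile's top edge. As the picture suggested, the tile is shorter along the push (about 70 mm) than stated. I'll lift off and look again.

{"name": "drive_tool", "arguments": {"deltas": "30 0 0 6 0; 30 0 0 14 0; 30 0 0 24 0; 30 5 -30 34 0; 30 10 -60 34 0; 30 17 -95 34 0; 30 17 -95 34 0"}}

```text
time_s: 7.35
position: [0.592, -0.1241, 0.106]
tcp_rot: [[-0.174, 0.985, 0.004], [0.985, 0.174, -0.003], [-0.003, 0.003, -1.0]]
force: [0.8, 0.3, 0.3]
opening: 0.343
grasp_force: 0.0
```

```bash
python3 snap.py pics/c7.png
```

```text
7.4 [ 0.59059774 -0.12171483  0.1055802 ] [ 0.05728496  1.35890799 -0.63583939]
```

View pics/c7.png

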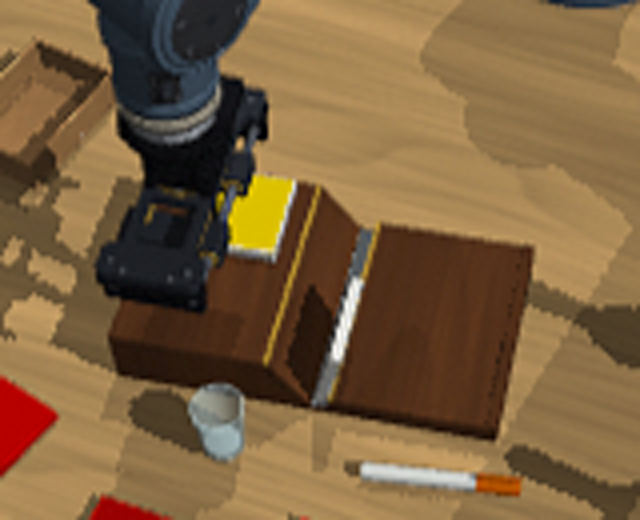

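The tile now stands upright against the step: a thin white top edge from (362,280) to (335,385), seen nearly edge-on, with its shadow on the ramp. I'll lower behind it and push it over gently.

{"name": "drive_tool", "arguments": {"deltas": "30 0 0 -25 0; 30 -2.7 15 -42 0; 30 -5.4 30 -42 0; 30 -8.9 50 -43 0; 30 -12.2 68 -44 0; 30 -14.3 80 -44 0; 30 -15.4 86 -44 0; 30 -16.4 92 -44 0; 30 -17.5 98 -44 0; 30 -18.6 104 -44 0; 30 -19.7 110 -44 0; 30 -19.7 110 -44 0"}}

```text
time_s: 8.6
position: [0.5699, -0.009, 0.0615]
tcp_rot: [[-0.178, 0.984, -0.001], [0.984, 0.178, 0.0], [0.0, -0.001, -1.0]]
force: [0.5, -0.5, -0.7]
opening: 0.344
grasp_force: 0.0
```

```bash
python3 snap.py pics/c8.png
```

```text
8.65 [ 0.57014407 -0.00941785  0.06149066] [ 0.217813   -0.28692318 -0.13487684]
```

View pics/c8.png

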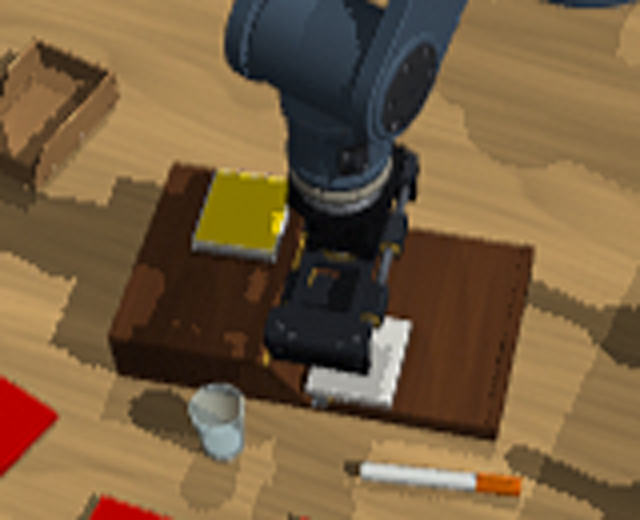

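The tile is over, white face up on the landing at (365,365). I'll retract up and clear, then check it numerically.

{"name": "drive_tool", "arguments": {"deltas": "30 0 0 40 0; 30 0 0 85 0; 30 0 0 130 0; 30 0 -40 150 0; 30 0 -85 150 0; 30 -30 -130 150 0; 30 -60 -170 150 0; 30 -90 -200 150 0; 30 -120 -220 150 0; 30 -120 -220 150 0"}}

```text
time_s: 9.65
position: [0.4468, -0.2319, 0.2114]
tcp_rot: [[-0.172, 0.985, -0.003], [0.985, 0.172, 0.0], [0.001, -0.002, -1.0]]
force: [0.6, 1.3, -0.7]
opening: 0.343
grasp_force: 0.0
```

```bash
python3 - <<'E'
from h import *
O=np.array([529.8,-50.5]);ux=np.array([-.179,.984]);uy=np.array([-.984,-.179])
def st(p): p=np.array(p)-O; return np.c_[p@ux,p@uy].round(1).tolist()
for n in("scene","top"):
    im=np.ascontiguousarray(imaging.capture(n)[:,:,::-1]); H,S,V=cv2.split(cv2.cvtColor(im,cv2.COLOR_BGR2HSV))
    roi=np.zeros(H.shape,bool)
    if n=="top": roi[175:245,228:325]=1
    else: roi[140:207,185:300]=1
    for k,m,z in(("white",(S<60)&(V>130),.030),("yel",(H>20)&(H<35)&(S>180)&(V>80),.068),("blue",(H>100)&(H<130)&(S>120)&(V>60),.03)):
        if (m&roi).sum()<20: print(n,k,"none",(m&roi).sum());continue
        r,c=rect(n,m&roi,z); print(n,k,r,c.round(),st(cv2.boxPoints(r)))
s=bot.read_state();print(s["time_s"],s["position"],s["force"])
E
```

```text
scene white ((572.0723266601562, -0.6840438842773438), (82.9666748046875, 69.5096435546875), 10.53780746459961) [249. 189.] [[76.0, -8.9], [6.5, -9.2], [6.9, -92.1], [76.4, -91.9]]
scene yel ((496.5344543457031, -134.32672119140625), (73.69408416748047, 64.09968566894531), 11.540177345275879) [221. 152.] [[-45.3, 85.3], [-109.4, 83.9], [-107.8, 10.2], [-43.7, 11.6]]
scene blue none 0
top white ((572.4814453125, 0.19625091552734375), (82.70242309570312, 72.20051574707031), 10.956460952758789) [261. 198.] [[77.9, -9.3], [5.7, -10.1], [6.6, -92.8], [78.8, -92.0]]
top yel ((501.0125427246094, -134.2045440673828), (73.02796936035156, 62.94793701171875), 10.834843635559082) [296. 216.] [[-46.1, 80.1], [-109.0, 79.5], [-108.4, 6.5], [-45.4, 7.1]]
top blue none 0
9.75 [ 0.44997764 -0.23031981  0.21168988] [ 0.90453263 -0.12625719  0.82612385]
```

```bash
python3 -c "
from rig import bot
print(bot.hand_in())"
```

```text
the job is handed in; nothing more can be done
None
```

The blue tile was flipped by pushing alone and lies flat, white face up, on the landing, overhanging the trough by about 17 mm; the yellow tile measured unmoved, I saw nothing else disturbed, and the job was handed in at about 10 s, with no verdict returned.

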